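# Lock a board magazine with its retaining rod and hold the rod up for the seal washer

### The arm

A 7-joint arm with a two-finger parallel gripper is mounted at the origin on a cart in front of the work surface, level with it; the furniture and walls round the work are solid. World frame = base frame: x ahead of the robot, y to its left, z up, the work surface at z = 0. Lengths are in m, angles in rad, forces in N, time in s.
With the tool pointing down it reaches from about 0.425 to 0.925 m from the base axis. Payload 6.8 kg.
Tool frame: the origin (TCP) lies at the very end of the fingers, on their centre line; the grasp point (between the pads) lies 19 mm behind it; z points along the fingers, y is the line along which they close (so a half turn about z gives the same grasp; the last joint's range is limited). The gripper opens to 85 mm and grips with 20 to 120 N. Pads are 22 mm wide; open, the fingers measure 114 mm over their backs; the gripper's body (76 mm by 85 mm) begins 54 mm behind the grasp point. The pads swing forward as they close: fully open they stand 13 mm farther back than shut.
Start: joints at [1.027, 0.477, 0.022, 1.555, -0.011, 1.109, -0.083], TCP at [0.285, -0.612, 0.231] pointing down, gripper open.
Joint ranges: [-2.96, 2.96], [-0.34, 2.1], [-1.41, 1.46], [0.24, 2.44], [-1.37, 4.51], [0.17, 1.92], [-2.96, 2.96]. Speed limits (rad/s): [2.39, 2.39, 3.14, 3.14, 3.14, 3.14, 3.14].

### API

Orientations are given as a rotation vector (axis times angle).
In Python, from bench import get_obs, viewer, r gives the robot as it stands. The module is installed in compiled form; this text tells all that it offers.
- The arm moves only by the tool play_rows, never from a script. Its argument "commands" is a list that holds one entry, the list of rows, each a list of 5 numbers: the gripper's target within -1 to 1 (shut at 1, half-way at 0, fully open at -1), then the shift along the tool's x, y, z scaled (see below), then the turn about the tool's z scaled (see below). A call has 1 to 12 rows; each row is the pose to reach, as a shift and turn from the pose commanded when the call began, along the tool's axes at that moment; what a row does not reach only later rows make up. The controller multiplies each number of a shift by 0.2 m and each number of a turn by pi/2 rad. A row lasts 1/12 s, in which the tool goes at most 41.7 mm and 7.16 degrees, less where a joint would pass 70% of its speed; a pose out of reach is approached as far as the arm can. A call with a number of a shift or a turn outside -1 to 1 is refused whole. A call with a gripper value outside its range is refused whole. The fingers move at their own pace and stop on an object; "grip_force" is the grip in N (left out, the last holds). Time passes only in rows, so rows that repeat a pose let the fingers close. It gives the time, the measured TCP pose, the force, the opening and the grip force at its end, in the units of the state.
- get_obs(): the state, without advancing time (a new reading comes with each control period).
- viewer.grab_frame(name): name is "side" or "top" or "wrist"; returns a dict with "pixels" (420x560x3 uint8, red, green, blue), "fovy" (degrees; the focal length in pixels is half the picture's height over the tangent of half this angle, whatever the lens; pixels are square), "cx", "cy" (the principal point, pixels), "world_to_cam" (4x4, takes a point from world to camera coordinates); the wrist camera has in their place "hand_eye" (4x4, takes a point from camera to tool coordinates, whose origin is the TCP and whose axes are the flange's). Camera axes: x right, y up, looking along -z (the intrinsics and any distortion apply to the point x, -y, -z); pixel columns grow to the right and rows downward; lengths in m; the calibration is good to about 2 mm. A picture is of the moment at which its call begins: read the wrist's pose just before it. There is no depth.
- r.hand_in(): hands the job in; it is judged then, once.
Trained networks look in a picture, given as the dict that the camera call returned (one of the last four; its "shot" number tells which), for a name from the list of things; names that differ only in an ending like _2 or _b are one class to them, and where a whole thing is asked for, a point or a joint stands for the part that bears it (a point fixed in the world has none). Each returns a list of dicts, best first, with "score" (0 to 1); they miss things now and then, are a little off and sometimes report something else, mostly with a low value. They report only what shows in the picture. A call takes as long as a camera call.
- viewer.trace(picture, thing): "pixels" (420x560 bool, what is visible of it) and "rect" ([left, top, right, bottom] in pixels, round what is visible of it).
The state is a dict: "clock": time; "joints": joint angles; "qvel": joint speeds; "tau": joint torques, N m; "tcp_pos": TCP position; "orientation": TCP orientation; "contact_force": force on the tool from outside, world axes, zero at the start; "moment": the same for the moment, N m; "grip_width": finger opening in m; "gripper_force": force on a finger pad.
Only numpy, scipy, OpenCV 4.12 (cv2) and the standard library are available. Lean on these libraries where they do the work, as an engineer would, in place of code of your own. Each camera call takes 0.05 s, during which the arm holds its last target. There are 200 camera calls.

### The job

Make the small board magazine ready for transport: push the circuit board that sticks out of its front all the way home, then take the retaining rod out of the drilled stand and lower it through the upper and then the lower brass bushing of the magazine. Finish while still holding the rod by its black grip, upright and still, with its tip showing below the lower bushing and its collar about a centimetre clear above the upper one, so that I can slip the slotted washer under the collar. Leave the slotted washer, the round tin and the wooden-handled stamp where they are.

Things in the scene. Friction and masses are not known exactly. Their poses are not given: they have to be found in the camera images.
- magazine: Board magazine fixed to the bench: grooved black walls, aluminium base and top, 115x96x118 mm high. Origin: on the bench under the board bay. x runs from its open front to its back, y left seen from the front, z up. Walls begin at x=-40 mm, top plate at -25; thin bow on its rear half to z=133. Grooves 16 mm apart; lowest board fixed. Front open for a fingertip at y=-30 to 8 mm.
- board_mid: Loose circuit board with black base in the middle groove, 85x72x12 mm. Origin: centre of its underside, 72.6 mm above the bench. Home against the rear stops: origin at x=0 to 0.5 mm in the magazine's frame, front edge (plate 1.4 to 3.4 mm above origin) at x=-41.5. Slides easily along the magazine's x; starts home or 16 to 30 mm out.
- board_top: Loose circuit board with green base in the top groove, 85x72x12 mm. Origin: centre of its underside, 88.6 mm above the bench. Home, front edge and start as for board_mid; exactly one of the two sticks out at the start.
- rod: Loose steel retaining rod, upright in the stand's middle hole. Origin at the tip, z along it. Shaft 12 mm thick, 112 mm long, nose tapered from 5 mm at the tip to 12 mm 10 mm up; collar 20 mm wide, 4 mm high; ribbed black grip 22 mm in diameter, 30 mm long, red cap. Grip's middle 131 mm, top 146 mm above the tip. About 0.12 kg.
- collar (a point): Underside of the rod's collar, on the rod's axis, 112 mm above the tip.
- upper_bushing (a point): Centre of the top mouth of the upper brass bushing, 118.5 mm above the bench, at x=-50, y=28 mm in the magazine's frame. Hole 13.5 mm wide, 12.5 mm long, vertical. It sits in an aluminium lug at the magazine's front: x=-65 to -35, y=15 to 41, z=106 to 118 mm. Frame parallel to the magazine's.
- lower_bushing (a point): Centre of the bottom end of the lower brass bushing, 30 mm above the bench, straight below the upper one and like it (hole 13.5 mm wide, 12.5 mm long, mouth 42.5 mm above the bench). Lug as above at z=30 to 42 mm. With the collar resting on the upper bushing the rod's tip would be 6.5 mm above the bench.
- stand: Fixed aluminium pin stand: dark foot 56x126 mm, block 40x110x45 mm, three holes in a row along its y. Origin: on the bench under its centre. The rod's hole is 13.5 mm wide and 37 mm deep: the rod's tip stands 8 mm, the middle of its grip 139 mm above the bench; the grip is free all round. A fixed black carrier rack, about 0.25 m high, stands midway between stand and magazine: pass in front of it.
- slot_washer: Brass slotted washer, 30 x 30 x 3 mm, loose, lying on the magazine's top plate. Leave it there.
- probe_tin: Round white tin, 60 x 60 x 22 mm, loose on the bench. Leave it.
- ok_stamp: Rubber stamp with a turned wooden handle, 27 x 46 x 65 mm, loose on the bench. Leave it.

How it is judged:
By the outcome, as a careful person would: the job done as asked, in the order asked, and still so for the second after the job is handed in, while the arm keeps its last pose, push and grip.
It also fails if it takes over 69 s, if anything falls off the work surface, if the arm or the gripper's body presses on something with over 40 N, if the wrist force passes 120 N, or if a joint passes its speed limit or range.

## Working session

There is one attempt and no reset: what is moved stays moved. The work goes in short steps, Python scripts to look and compute and a tool call to move; the robot and the scene stay as the last step left them, time stands still between calls to the robot, and variables do not carry over. Pictures are saved under pics/ and viewed, at most 10 in all, crops included, and the job is handed in when it is done.

Besides the shell and the picture viewer there is one more tool, called after "Call:" by a JSON object that holds its "api" and its "payload". play_rows: Moves the arm, as the interface text tells. Shifts and turns lie within -1 to 1; 1 stands for 0.2 m of shift or pi/2 rad of turn. Its arguments: {"type":"object","properties":{"commands":{"type":"array","items":{"type":"array","items":{"type":"array","items":{"type":"number","minimum":-1,"maximum":1}}}},"grip_force":{"type":"number"}},"required":["commands"]}

```bash
mkdir -p pics
cat > h.py <<'E'
import numpy as np, cv2
from scipy.spatial.transform import Rotation as R
from bench import get_obs, viewer, r
def cam(f):
    fl=210/np.tan(np.radians(f["fovy"])/2)
    return np.array([[fl,0,f["cx"]],[0,fl,f["cy"]],[0,0,1]])
def w2c(f,o=None):
    if "world_to_cam" in f: return np.array(f["world_to_cam"])
    T=np.eye(4);T[:3,:3]=R.from_rotvec(o["orientation"]).as_matrix();T[:3,3]=o["tcp_pos"]
    return np.linalg.inv(T@np.array(f["hand_eye"]))
def proj(f,P,o=None):
    M=w2c(f,o);P=np.atleast_2d(P);c=P@M[:3,:3].T+M[:3,3]
    c=c*[1,-1,-1];p=c@cam(f).T
    return p[:,:2]/p[:,2:]
def ray(f,uv,o=None):
    M=np.linalg.inv(w2c(f,o));d=np.linalg.inv(cam(f))@[uv[0],uv[1],1]
    d=M[:3,:3]@(d*[1,-1,-1]);return M[:3,3],d/np.linalg.norm(d)
def atz(f,uv,z,o=None):
    p,d=ray(f,uv,o);return p+d*(z-p[2])/d[2]
def save(f,n): cv2.imwrite("pics/"+n,cv2.cvtColor(f["pixels"],cv2.COLOR_RGB2BGR))
E
python3 - <<'E'
from h import *
o=get_obs();print({k:np.round(v,3) for k,v in o.items()})
for n in ["side","top","wrist"]:
    f=viewer.grab_frame(n);save(f,n+".png");print(n,[k for k in f],f["fovy"],f["cx"],f["cy"])
    if n!="wrist":print(np.round(f["world_to_cam"],3).tolist())
    else: print(np.round(f["hand_eye"],3).tolist())
    for t in ["magazine","board_mid","board_top","rod","collar","stand","slot_washer","probe_tin","ok_stamp"]:
        d=viewer.trace(f,t)
        print(t,[(round(x["score"],2),np.round(x["rect"]).tolist()) for x in d[:2]])
E
```

```text
{'clock': np.float64(0.0), 'joints': array([ 1.027,  0.478,  0.022,  1.556, -0.012,  1.109, -0.083]), 'qvel': array([ 0.001, -0.   ,  0.001,  0.001, -0.001, -0.001,  0.   ]), 'tau': array([-1.0000e-03, -5.9644e+01,  1.6070e+00, -2.8120e+01,  1.2000e-02,
        9.0000e-03, -0.0000e+00]), 'tcp_pos': array([ 0.285, -0.611,  0.23 ]), 'orientation': array([-3.066e+00, -6.790e-01,  1.000e-03]), 'contact_force': array([ 1.138, -0.779, -0.436]), 'moment': array([ 0.022, -0.01 , -0.039]), 'gripper_force': np.float64(0.0), 'grip_width': np.float64(0.085)}
side ['pixels', 'fovy', 'cx', 'cy', 'world_to_cam', 'shot'] 45.380112886691506 282.055409272133 214.61941835979877
[[-0.362, -0.932, 0.007, 0.238], [0.704, -0.268, 0.658, -0.38], [-0.611, 0.244, 0.753, -1.15], [0.0, 0.0, 0.0, 1.0]]
magazine [(0.97, [155.0, 207.0, 201.0, 272.0])]
board_mid []
board_top [(0.9, [168.0, 229.0, 194.0, 252.0])]
rod [(0.63, [396.0, 152.0, 405.0, 183.0])]
collar [(0.57, [397.0, 153.0, 408.0, 182.0])]
stand [(0.87, [372.0, 181.0, 417.0, 201.0])]
slot_washer [(0.6, [169.0, 212.0, 184.0, 228.0])]
probe_tin [(0.68, [263
[... 324 characters left out ...]
178.0, 178.0, 214.0, 220.0])]
board_mid []
board_top [(0.56, [181.0, 204.0, 204.0, 213.0])]
rod [(0.38, [393.0, 194.0, 403.0, 204.0])]
collar [(0.52, [391.0, 192.0, 406.0, 202.0])]
stand [(0.65, [373.0, 191.0, 410.0, 211.0])]
slot_washer [(0.4, [194.0, 187.0, 204.0, 194.0])]
probe_tin [(0.52, [253.0, 231.0, 271.0, 248.0])]
ok_stamp [(0.45, [145.0, 181.0, 158.0, 189.0])]
wrist ['pixels', 'fovy', 'cx', 'cy', 'hand_eye', 'shot'] 68.19912928484557 276.32476999183234 212.1792752697055
[[0.001, 0.956, 0.294, 0.076], [1.0, -0.001, 0.001, 0.0], [0.001, 0.294, -0.956, -0.143], [0.0, 0.0, 0.0, 1.0]]
magazine []
board_mid []
board_top []
rod []
collar []
stand []
slot_washer []
probe_tin []
ok_stamp []
```

```bash
python3 - <<'E'
import cv2,numpy as np
s=cv2.imread("pics/side.png");t=cv2.imread("pics/top.png")
a=cv2.resize(s[190:290,90:220],(520,400)if 0 else (390,300),interpolation=cv2.INTER_CUBIC)
b=cv2.resize(s[120:220,320:450],(390,300),interpolation=cv2.INTER_CUBIC)
c=cv2.resize(t[155:255,130:260],(390,300),interpolation=cv2.INTER_CUBIC)
d=cv2.resize(s,(390,292));d=cv2.copyMakeBorder(d,0,8,0,0,cv2.BORDER_CONSTANT)
cv2.imwrite("pics/m1.png",np.vstack([np.hstack([a,b]),np.hstack([c,d])]))
E
python3 - <<'E'
from h import *
f=viewer.grab_frame("side");g=viewer.grab_frame("top")
def sv(x): 
    d=viewer.trace(*x);return d[0]["pixels"] if d else None
for t in ["rod","stand","magazine","board_top","probe_tin","ok_stamp","slot_washer"]:
    for n,q in (("side",f),("top",g)):
        m=sv((q,t))
        if m is None: continue
        p,ang=None,None
        ys,xs=np.nonzero(m);c=np.array([xs.mean(),ys.mean()])
        rr=cv2.minAreaRect(np.c_[xs,ys].astype(np.float32))
        z={"rod":.14,"stand":.045,"magazine":.118,"board_top":.09,"probe_tin":.022,"ok_stamp":.03,"slot_washer":.12}[t]
        box=[np.round(atz(q,b,z)[:2],3).tolist() for b in cv2.boxPoints(rr)]
        print(t,n,c.round(1),np.round(atz(q,c,z)[:2],4),box)
E
```

```text
rod side [399.8 165.1] [ 0.4966 -0.2931] [[0.453, -0.237], [0.546, -0.32], [0.529, -0.335], [0.437, -0.251]]
rod top [399.6 196.9] [ 0.5184 -0.3084] [[0.517, -0.29], [0.532, -0.318], [0.517, -0.324], [0.503, -0.296]]
stand side [400.1 164.4] [ 0.5814 -0.363 ] [[0.532, -0.3], [0.635, -0.392], [0.615, -0.409], [0.514, -0.316]]
stand top [389.6 201.7] [ 0.5143 -0.3014] [[0.504, -0.236], [0.558, -0.251], [0.526, -0.372], [0.472, -0.357]]
magazine side [174.9 239.6] [0.4781 0.3605] [[0.567, 0.408], [0.575, 0.307], [0.392, 0.31], [0.388, 0.402]]
magazine top [194.9 193.2] [0.5274 0.3452] [[0.566, 0.404], [0.58, 0.298], [0.471, 0.281], [0.457, 0.386]]
board_top side [182.8 241.9] [0.4866 0.3422] [[0.516, 0.382], [0.52, 0.312], [0.463, 0.313], [0.459, 0.381]]
board_top top [196.2 208.5] [0.4805 0.3447] [[0.505, 0.386], [0.506, 0.317], [0.46, 0.315], [0.459, 0.384]]
probe_tin side [272.3 265.9] [0.3786 0.1366] [[0.419, 0.151], [0.399, 0.098], [0.336, 0.123], [0.355, 0.174]]
probe_tin top [260.7 238.9] [0.3854 0.1342] [[0.412, 0.161], [0.413, 0.106], [0.358, 0.106], [0.358, 0.16]]
ok_stamp side [117.3 251.1] [0.5677 0.5105] [[0.61, 0.537], [0.613, 0.491], [0.537, 0.485], [0.534, 0.531]]
ok_stamp top [152.1 184.2] [0.5697 0.5104] [[0.561, 0.535], [0.587, 0.53], [0.576, 0.485], [0.55, 0.49]]
```

View pics/m1.png

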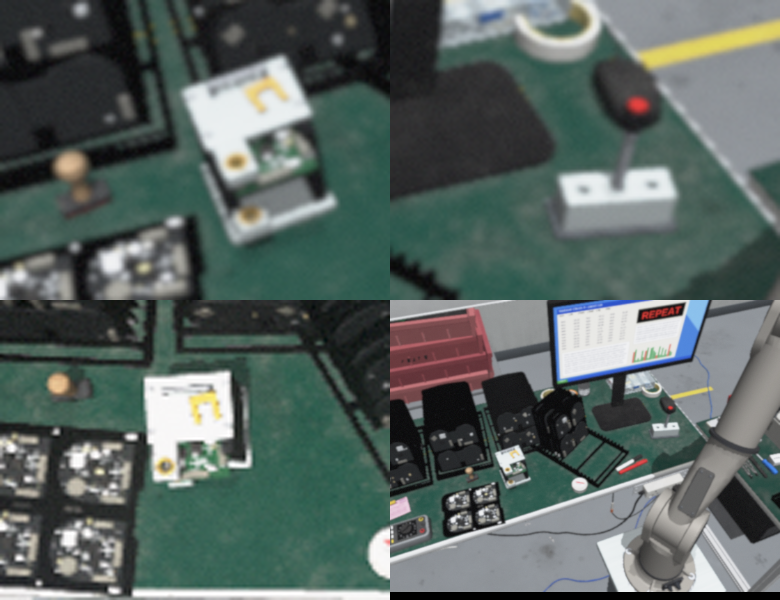

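```bash
cat >> h.py <<'E'
def pl(P,yaw=None,o=None):
    o=o or get_obs();M=R.from_rotvec(o["orientation"]).as_matrix()
    s=M.T@(np.array(P)-o["tcp_pos"])/.2
    y=np.degrees(np.arctan2(M[1,0],M[0,0]))
    t=0 if yaw is None else -(yaw-y)/90
    print("from",o["tcp_pos"].round(4),"yaw",y.round(1),"shift",s.round(3),"turn",round(t,3));return s
E
python3 - <<'E'
from h import *
t=cv2.imread("pics/top.png");s=cv2.imread("pics/side.png")
g=viewer.grab_frame("top");f=viewer.grab_frame("side")
for im,q in((t,g),(s,f)):
  for x in (.4,.5,.6,.7,.8):
    for y in (-.1,0,.1,.2):
        for z,c in((0,(0,255,255)),(.25,(255,0,255))):
            p=proj(q,[x,y,z])[0];cv2.circle(im,tuple(int(v) for v in p),1 if x!=.5 else 2,c,-1)
a=cv2.resize(t[60:300,160:460],(400,320));b=cv2.resize(s[60:300,160:460],(400,320))
cv2.imwrite("pics/m2.png",np.hstack([a,b]))
pl([0.36,-0.43,.38]);pl([0.46,-.2,.4]);
E
```

```text
from [ 0.285  -0.6119  0.2313] yaw 25.0 shift [ 0.724 -0.666 -0.744] turn 0
from [ 0.285  -0.6119  0.2313] yaw 25.0 shift [ 1.663 -1.498 -0.844] turn 0
```

View pics/m2.png

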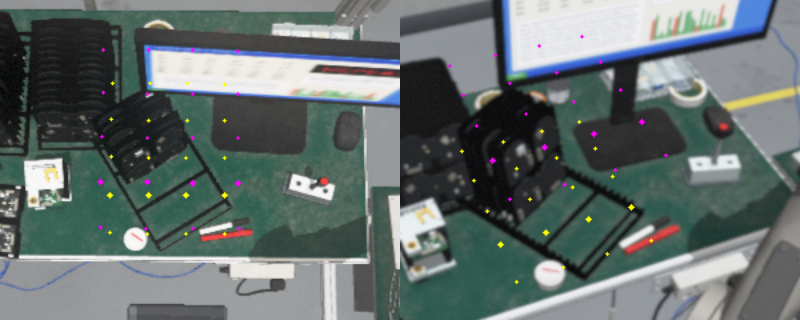

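Call:
{"api": "play_rows", "payload": {"commands": [[[-1, 0.36, -0.33, -0.4, 0], [-1, 0.72, -0.67, -0.75, 0], [-1, 0.72, -0.67, -0.75, 0], [-1, 0.72, -0.67, -0.75, 0], [-1, 0.72, -0.67, -0.75, 0], [-1, 0.72, -0.67, -0.75, 0], [-1, 0.72, -0.67, -0.75, 0], [-1, 0.72, -0.67, -0.75, 0]]]}}

```text
clock: 3.07
tcp_pos: [0.3607, -0.4285, 0.3834]
orientation: [3.063, 0.684, 0.004]
contact_force: [-0.2, 0.2, -0.8]
grip_width: 0.0857
gripper_force: 0.0
```

```bash
python3 -c "
from h import *
pl([.44,-.22,.4],9.4);pl([.44,0,.4],9.4)"
```

```text
from [ 0.3607 -0.4285  0.3834] yaw 25.2 shift [ 0.803 -0.774 -0.084] turn 0.175
from [ 0.3607 -0.4285  0.3834] yaw 25.2 shift [ 1.271 -1.769 -0.087] turn 0.175
```

Call:
{"api": "play_rows", "payload": {"commands": [[[-1, 0.4, -0.38, -0.05, 0.08], [-1, 0.8, -0.77, -0.08, 0.175], [-1, 0.8, -0.77, -0.08, 0.175], [-1, 0.8, -0.77, -0.08, 0.175], [-1, 0.8, -0.77, -0.08, 0.175], [-1, 0.8, -0.77, -0.08, 0.175], [-1, 0.8, -0.77, -0.08, 0.175]]]}}

```text
clock: 3.65
tcp_pos: [0.4407, -0.2181, 0.3968]
orientation: [-3.129, -0.263, -0.0]
contact_force: [-0.7, -0.2, 0.9]
grip_width: 0.0852
gripper_force: 0.0
```

Call:
{"api": "play_rows", "payload": {"commands": [[[-1, 0.17, -0.99, 0, 0], [-1, 0.17, -0.99, 0, 0], [-1, 0.17, -0.99, 0, 0], [-1, 0.17, -0.99, 0, 0], [-1, 0.17, -0.99, 0, 0], [-1, 0.17, -0.99, 0, 0]]]}}

```text
clock: 4.15
tcp_pos: [0.4406, -0.016, 0.3968]
orientation: [-3.128, -0.265, 0.0]
contact_force: [0.2, 0.1, 0.7]
grip_width: 0.0856
gripper_force: 0.0
```

Call:
{"api": "play_rows", "payload": {"commands": [[[-1, 0.15, -0.99, 0.2, 0], [-1, 0.15, -0.99, 0.4, 0], [-1, 0.15, -0.99, 0.4, 0], [-1, 0.15, -0.99, 0.4, 0], [-1, 0.15, -0.99, 0.4, 0], [-1, 0.15, -0.99, 0.4, 0]]]}}

```text
clock: 4.65
tcp_pos: [0.4371, 0.1823, 0.3141]
orientation: [-3.129, -0.26, 0.007]
contact_force: [-0.6, 0.2, 0.3]
grip_width: 0.0854
gripper_force: 0.0
```

```bash
python3 -c "
from h import *
pl([.39,.34,.25],9.4)"
```

```text
from [0.4371 0.1823 0.3141] yaw 9.5 shift [-0.101 -0.816  0.323] turn 0.001
```

Close gripper on the way for pushing.

Call:
{"api": "play_rows", "payload": {"commands": [[[1, -0.1, -0.82, 0.32, 0], [1, -0.1, -0.82, 0.32, 0], [1, -0.1, -0.82, 0.32, 0], [1, -0.1, -0.82, 0.32, 0], [1, -0.1, -0.82, 0.32, 0], [1, -0.1, -0.82, 0.32, 0], [1, -0.1, -0.82, 0.32, 0], [1, -0.1, -0.82, 0.32, 0]]], "grip_force": 60}}

```text
clock: 5.32
tcp_pos: [0.3944, 0.3351, 0.2529]
orientation: [3.13, 0.247, -0.0]
contact_force: [1.0, -0.8, -0.2]
grip_width: -0.0001
gripper_force: 0.0
```

Run:
```python
from h import *
import pickle
o=get_obs();f=viewer.grab_frame("wrist");pickle.dump((o,f),open("w1.pkl","wb"))
print(o["tcp_pos"],o["grip_width"])
for t,z in [("magazine",.118),("board_mid",.075),("board_top",.091),("slot_washer",.12)]:
    for d in viewer.trace(f,t)[:2]: print(t,round(d["score"],2),np.round(d["rect"]))
# magazine prior overlay
O=np.array([.53,.345]);y=np.radians(9.4)
def mw(x,yy,z): return np.array([O[0]+x*np.cos(y)-yy*np.sin(y),O[1]+x*np.sin(y)+yy*np.cos(y),z])
im=cv2.cvtColor(f["pixels"],cv2.COLOR_RGB2BGR);
for P in [(-.05,.028,.1185),(-.05,.028,.0425),(-.025,-.048,.118),(-.025,.048,.118),(-.0415,0,.091)]:
    p=proj(f,mw(*P),o)[0];print(P,p.round(1))
cv2.imwrite("pics/w1.png",im)
```

```text
[0.39441833 0.33505238 0.25293772] -7.14159781845595e-05
magazine 0.62 [225.   0. 342. 123.]
board_mid 0.17 [236.  77. 314. 130.]
slot_washer 0.71 [282.   7. 326.  54.]
slot_washer 0.62 [226.   2. 341. 124.]
(-0.05, 0.028, 0.1185) [257.4 104.9]
(-0.05, 0.028, 0.0425) [261.5 107.4]
(-0.025, -0.048, 0.118) [348.9  72.2]
(-0.025, 0.048, 0.118) [232.4  73. ]
(-0.0415, 0, 0.091) [289.2  96. ]
```

View pics/w1.png

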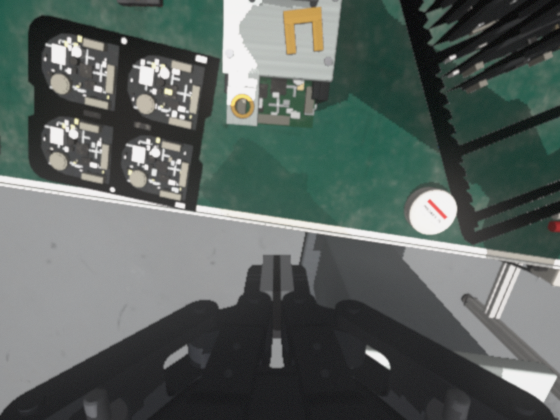

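Run:
```python
import cv2
im=cv2.imread("pics/w1.png")[0:140,205:355]
cv2.imwrite("pics/w1z.png",cv2.resize(im,None,fx=4,fy=4,interpolation=cv2.INTER_CUBIC))
```

```text
(no output)
```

View pics/w1z.png

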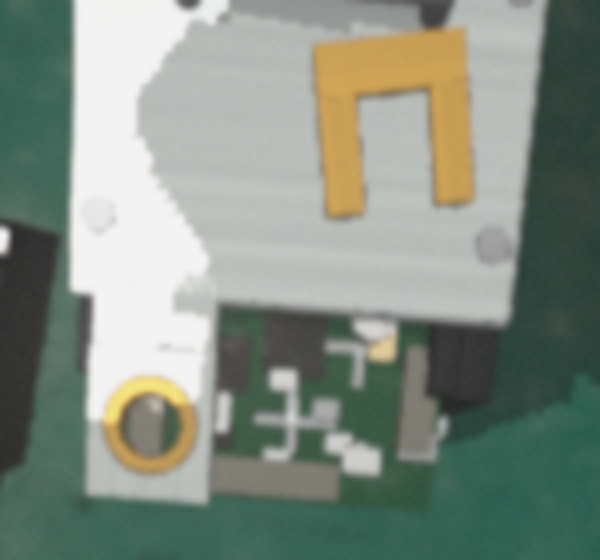

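Run:
```python
from h import *
import pickle
o,f=pickle.load(open("w1.pkl","rb"))
z=lambda a,b,h: atz(f,(205+a/4,b/4),h,o)
L,Rr=z(72,293,.118),z(510,325,.118)
d=L-Rr;print("plate",L,Rr,np.linalg.norm(d),"yaw",np.degrees(np.arctan2(-d[0],d[1])))
a,b=z(87,495,.118),z(208,503,.118);d=a-b;print("lug",a,b,np.linalg.norm(d),np.degrees(np.arctan2(-d[0],d[1])))
B=z(149,424,.1185);print("bush",B)
yaw=np.arctan2(-(L-Rr)[0],(L-Rr)[1])
for yw in (np.degrees(yaw),9.4,7):
    y=np.radians(yw);Rm=np.array([[np.cos(y),-np.sin(y)],[np.sin(y),np.cos(y)]])
    O=B[:2]-Rm@[-.05,.028]
    P=lambda q:((q[:2]-O)@Rm).round(4)
    print(yw,"O",O,"plate in mag",P(L),P(Rr),"lug",P(a),P(b),"edge",P(z(432,510,.091)),P(z(215,495,.091)),P(z(432,510,.075)))
```

```text
plate [0.49605635 0.39594134 0.118     ] [0.50429144 0.30547213 0.118     ] 0.09084324075542076 yaw 5.201095314186337
lug [0.45668523 0.38844295 0.118     ] [0.45914505 0.36244036 0.118     ] 0.026118677941481417 5.404057192708364
bush [0.47317031 0.37700323 0.1185    ]
5.201095314186337 O [0.52550269 0.35365109] plate in mag [-0.0255  0.0448] [-0.0255 -0.0461] lug [-0.0654  0.0409] [-0.0653  0.0148] edge [-0.0641 -0.0368] [-0.0642  0.0148] [-0.0645 -0.0387]
9.4 O [0.52707205 0.35754551] plate in mag [-0.0243  0.0429] [-0.031  -0.0477] lug [-0.0644  0.042 ] [-0.0662  0.0159] edge [-0.0689 -0.0356] [-0.0651  0.0158] [-0.0694 -0.0374]
7 O [0.52620996 0.3553054 ] plate in mag [-0.025  0.044] [-0.0278 -0.0468] lug [-0.065   0.0414] [-0.0657  0.0153] edge [-0.0662 -0.0363] [-0.0646  0.0152] [-0.0666 -0.0382]
```

```bash
cat >> h.py <<'E'
Y=np.radians(5.2);O=np.array([.5255,.3537])
def mw(x,y,z): return np.array([O[0]+x*np.cos(Y)-y*np.sin(Y),O[1]+x*np.sin(Y)+y*np.cos(Y),z])
def wm(p): d=np.array(p[:2])-O;return np.array([d[0]*np.cos(Y)+d[1]*np.sin(Y),-d[0]*np.sin(Y)+d[1]*np.cos(Y),p[2]])
E
python3 -c "
from h import *
print(mw(-.095,-.013,.083));pl(mw(-.095,-.013,.13),5.2)"
```

```text
[0.43206921 0.33214341 0.083     ]
from [0.3936 0.3363 0.2537] yaw 9.1 shift [0.186 0.051 0.619] turn 0.043
```

Call:
{"api": "play_rows", "payload": {"commands": [[[1, 0.19, 0.05, 0.3, 0.043], [1, 0.19, 0.05, 0.62, 0.043], [1, 0.19, 0.05, 0.62, 0.043], [1, 0.19, 0.05, 0.62, 0.043], [1, 0.19, 0.05, 0.62, 0.043], [1, 0.19, 0.05, 0.7, 0.043], [1, 0.19, 0.05, 0.8, 0.043], [1, 0.19, 0.05, 0.853, 0.043], [1, 0.19, 0.05, 0.853, 0.043]]]}}

```text
clock: 6.32
tcp_pos: [0.4315, 0.3335, 0.083]
orientation: [3.138, 0.147, -0.001]
contact_force: [-0.6, -0.2, 0.7]
grip_width: 0.0001
gripper_force: 0.0
```

Run:
```python
from h import *
o=get_obs();print(o["tcp_pos"],o["contact_force"],wm(o["tcp_pos"]));pl(mw(-.055,-.013,.083),5.2)
o=get_obs();f=viewer.grab_frame("wrist");print(f["pixels"].shape)
im=cv2.cvtColor(f["pixels"],cv2.COLOR_RGB2BGR)
for P in [(-.0642,-.036,.091),(-.0642,.015,.091),(-.0415,-.036,.091),(-.05,.028,.1185)]:
    p=proj(f,mw(*P),o)[0];print(p);cv2.circle(im,tuple(int(v) for v in p),2,(255,0,255),-1)
cv2.imwrite("pics/w2.png",im)
```

```text
[0.43146329 0.3334704  0.08298501] [-0.56924394 -0.21510069  0.70138311] [-0.09548315 -0.01162356  0.08298501]
from [0.4315 0.3335 0.083 ] yaw 5.4 shift [ 0.202  0.007 -0.   ] turn 0.002
(420, 560, 3)
[330.24689997 218.12692507]
[219.10887931 217.7504713 ]
[333.08052996 168.8211842 ]
[167.5776928 203.9547973]
```

View pics/w2.png

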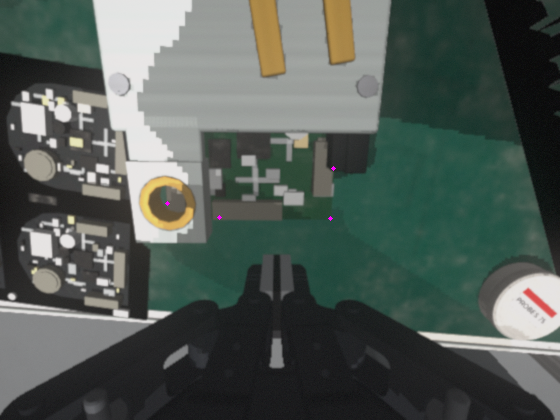

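Call:
{"api": "play_rows", "payload": {"commands": [[[1, 0.04, 0, 0, 0], [1, 0.08, 0, 0, 0], [1, 0.1, 0, 0, 0], [1, 0.12, 0, 0, 0], [1, 0.14, 0, 0, 0], [1, 0.16, 0, 0, 0], [1, 0.17, 0, 0, 0], [1, 0.18, 0, 0, 0], [1, 0.19, 0, 0, 0], [1, 0.195, 0, 0, 0], [1, 0.2, 0, 0, 0]]]}}

```text
clock: 7.28
tcp_pos: [0.4716, 0.3373, 0.0826]
orientation: [3.138, 0.147, -0.0]
contact_force: [0.1, -0.2, 0.6]
grip_width: -0.0002
gripper_force: 0.1
```

Run:
```python
from h import *
o=get_obs();print(o["contact_force"],wm(o["tcp_pos"]))
```

```text
[ 0.07985811 -0.18127254  0.56992087] [-0.05515158 -0.01149336  0.08263227]
```

Call:
{"api": "play_rows", "payload": {"commands": [[[1, 0.005, 0, 0, 0], [1, 0.01, 0, 0, 0], [1, 0.015, 0, 0, 0], [1, 0.015, 0, 0, 0]]]}}

```text
clock: 7.62
tcp_pos: [0.474, 0.3375, 0.0826]
orientation: [3.138, 0.147, -0.002]
contact_force: [-1.9, -0.2, 0.6]
grip_width: -0.0
gripper_force: 1.2
```

Run:
```python
from h import *
o=get_obs();print(o["contact_force"],wm(o["tcp_pos"]))
f=viewer.grab_frame("wrist");im=cv2.cvtColor(f["pixels"],cv2.COLOR_RGB2BGR)
print([(round(d["score"],2),np.round(d["rect"])) for d in viewer.trace(f,"board_top")[:2]])
p=proj(f,[mw(-.0415,-.036,.091),mw(-.0415,.0,.091)],o);print(p)
for q in p: cv2.circle(im,tuple(int(v) for v in q),1,(255,0,255),-1)
cv2.imwrite("pics/w3.png",cv2.resize(im[60:300,130:390],(780,720))[:600])
```

```text
[-1.85951575 -0.22583234  0.59431778] [-0.05276149 -0.01145107  0.08258014]
[(0.74, array([211., 248., 321., 266.]))]
[[328.45706107 258.31801385]
 [252.92950633 258.06451307]]
```

View pics/w3.png

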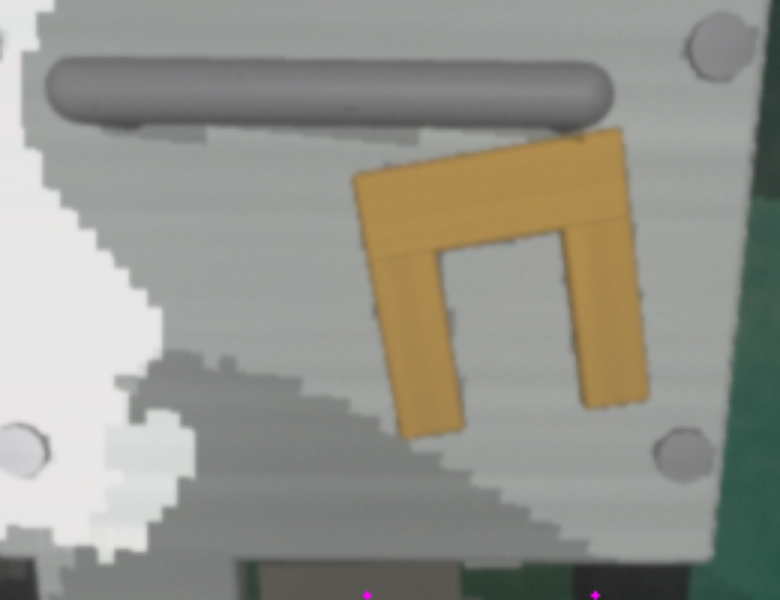

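Call:
{"api": "play_rows", "payload": {"commands": [[[1, 0.004, 0, 0, 0], [1, 0.008, 0, 0, 0], [1, 0.012, 0, 0, 0], [1, 0.012, 0, 0, 0]]]}}

```text
clock: 8.05
tcp_pos: [0.4743, 0.3377, 0.0824]
orientation: [3.136, 0.149, -0.006]
contact_force: [-9.6, -2.1, 5.0]
grip_width: -0.0001
gripper_force: 4.6
```

Run:
```python
from h import *
o=get_obs();print(o["contact_force"],wm(o["tcp_pos"]))
f=viewer.grab_frame("wrist")
d=viewer.trace(f,"board_top")[0];ys,xs=np.nonzero(d["pixels"]);bot=[ys[xs==c].max() for c in range(295,320,4) if (xs==c).any()];print(d["score"],bot,proj(f,mw(-.0415,-.02,.091),o))
```

```text
[-9.57754299 -2.13768849  5.02650327] [-0.05243015 -0.01132053  0.08243047]
0.79 [np.int64(261), np.int64(262), np.int64(262), np.int64(262), np.int64(262), np.int64(262), np.int64(262)] [[295.20802437 259.05972406]]
```

Call:
{"api": "play_rows", "payload": {"commands": [[[1, -0.05, 0, 0, 0], [1, -0.15, 0, 0, 0], [1, -0.25, 0, 0, 0], [1, -0.25, 0, 0, 0], [-1, -0.25, 0, -0.3, 0], [-1, -0.25, 0, -0.5, 0], [-1, -0.25, 0, -0.5, 0], [-1, -0.25, 0, -0.5, 0]]]}}

```text
clock: 8.82
tcp_pos: [0.4301, 0.3355, 0.1878]
orientation: [-3.133, -0.145, -0.013]
contact_force: [0.6, 0.1, -0.1]
grip_width: 0.0483
gripper_force: 0.0
```

Run:
```python
from h import *
o=get_obs();print(o["tcp_pos"],o["contact_force"])
f=viewer.grab_frame("wrist")
d=viewer.trace(f,"board_top")[0];ys,xs=np.nonzero(d["pixels"]);print(d["score"],d["rect"])
for c in range(int(xs.min())+3,int(xs.max()),8):
    v=ys[xs==c].max()+.5;print(c,v,wm(atz(f,(c,v),.090,o)).round(4))
im=cv2.cvtColor(f["pixels"],cv2.COLOR_RGB2BGR)
print(proj(f,mw(-.05,.028,.1185),o))
cv2.imwrite("pics/w4.png",cv2.resize(im[20:220,130:390],(780,600)))
pl([.44,.17,.36],5.4)
```

```text
[0.430052   0.33549875 0.18776759] [ 0.64351005  0.10244733 -0.12019377]
0.73 [243.2, 126.5, 311.0, 149.0]
246 148.5 [-0.0435  0.0147  0.09  ]
254 148.5 [-0.0435  0.0086  0.09  ]
262 147.5 [-0.0427  0.0025  0.09  ]
270 147.5 [-0.0427 -0.0037  0.09  ]
278 147.5 [-0.0427 -0.0098  0.09  ]
286 148.5 [-0.0434 -0.0159  0.09  ]
294 147.5 [-0.0426 -0.022   0.09  ]
302 148.5 [-0.0434 -0.0282  0.09  ]
310 147.5 [-0.0426 -0.0343  0.09  ]
[[222.75345143 161.79229861]]
from [0.4283 0.3332 0.1836] yaw 5.3 shift [-0.015  0.817 -0.883] turn -0.001
```

View pics/w4.png

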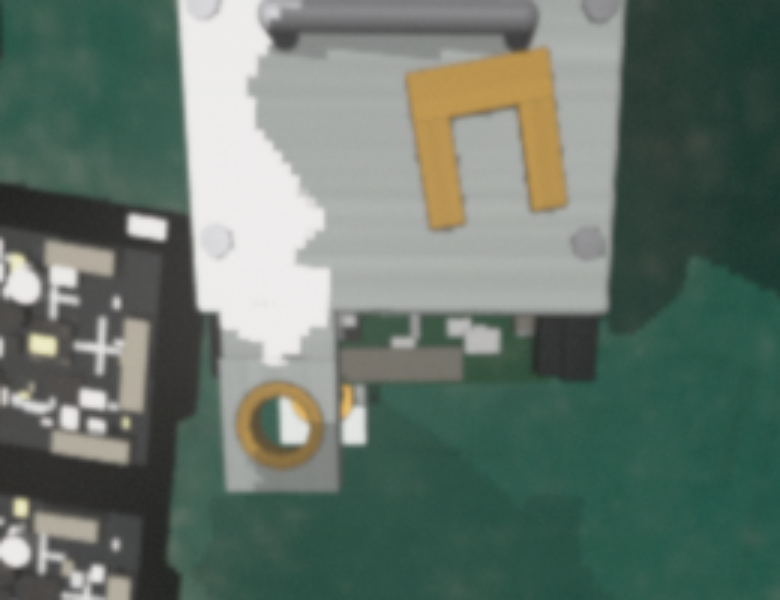

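Call:
{"api": "play_rows", "payload": {"commands": [[[-1, -0.015, 0, -0.4, 0], [-1, -0.015, 0.4, -0.88, 0], [-1, -0.015, 0.82, -0.88, 0], [-1, -0.015, 0.82, -0.88, 0], [-1, -0.015, 0.82, -0.88, 0], [-1, -0.015, 0.82, -0.88, 0], [-1, -0.015, 0.82, -0.88, 0], [-1, -0.015, 0.82, -0.88, 0]]]}}

```text
clock: 9.58
tcp_pos: [0.4409, 0.1666, 0.3591]
orientation: [3.138, 0.137, 0.003]
contact_force: [-0.1, -0.1, -0.1]
grip_width: 0.0854
gripper_force: 0.0
```

Call:
{"api": "play_rows", "payload": {"commands": [[[-1, 0.1, 1, 0, 0], [-1, 0.1, 1, 0, 0], [-1, 0.1, 1, 0, 0], [-1, 0.1, 1, 0, 0], [-1, 0.1, 1, 0, 0], [-1, 0.1, 1, 0, 0]]]}}

```text
clock: 10.08
tcp_pos: [0.4784, -0.0345, 0.3559]
orientation: [3.137, 0.132, -0.006]
contact_force: [0.1, -1.3, -0.1]
grip_width: 0.0854
gripper_force: 0.0
```

Call:
{"api": "play_rows", "payload": {"commands": [[[-1, 0.1, 1, 0, 0], [-1, 0.1, 1, 0, 0], [-1, 0.1, 1, 0, 0], [-1, 0.1, 1, 0, 0], [-1, 0.1, 1, 0, 0], [-1, 0.1, 1, 0, 0]]]}}

```text
clock: 10.58
tcp_pos: [0.5164, -0.2317, 0.3553]
orientation: [3.138, 0.134, -0.007]
contact_force: [-0.7, -0.8, -0.8]
grip_width: 0.0853
gripper_force: 0.0
```

```bash
python3 -c "
from h import *
pl([.45,-.3,.28],5.4)"
```

```text
from [ 0.5164 -0.2317  0.3553] yaw 4.9 shift [-0.358  0.312  0.378] turn -0.006
```

Call:
{"api": "play_rows", "payload": {"commands": [[[-1, -0.36, 0.31, 0.38, 0], [-1, -0.36, 0.31, 0.38, 0], [-1, -0.36, 0.31, 0.38, 0], [-1, -0.36, 0.31, 0.38, 0], [-1, -0.36, 0.31, 0.38, 0], [-1, -0.36, 0.31, 0.38, 0]]]}}

```text
clock: 11.08
tcp_pos: [0.4518, -0.2915, 0.2817]
orientation: [-3.136, -0.15, 0.001]
contact_force: [-0.6, 0.1, 0.1]
grip_width: 0.0855
gripper_force: 0.0
```

Run:
```python
from h import *
o=get_obs();print(o["tcp_pos"]);f=viewer.grab_frame("wrist");save(f,"w5.png")
for t in ("rod","stand"):
    for d in viewer.trace(f,t)[:1]: print(t,d["score"],d["rect"])
hsv=cv2.cvtColor(f["pixels"],cv2.COLOR_RGB2HSV)
m=((hsv[...,0]<8)|(hsv[...,0]>172))&(hsv[...,1]>150)&(hsv[...,2]>90)
n,l,s,c=cv2.connectedComponentsWithStats(m.astype(np.uint8))
for i in range(1,n):
    if s[i,4]>20: print(s[i],c[i],atz(f,c[i],.154,o))
print(proj(f,[.515,-.302,.154],o))
```

```text
[ 0.45184476 -0.2915196   0.28170748]
rod 0.56 [293.7, 113.6, 322.1, 139.3]
stand 0.71 [251.3, 84.5, 353.5, 159.2]
[299 116  18  20 281] [307.51601423 125.46975089] [ 0.52258023 -0.31048495  0.154     ]
[ 88 194  97  13 836] [136.04425837 199.89952153] [ 0.44336648 -0.16432043  0.154     ]
[[296.46027275 133.71094759]]
```

View pics/w5.png

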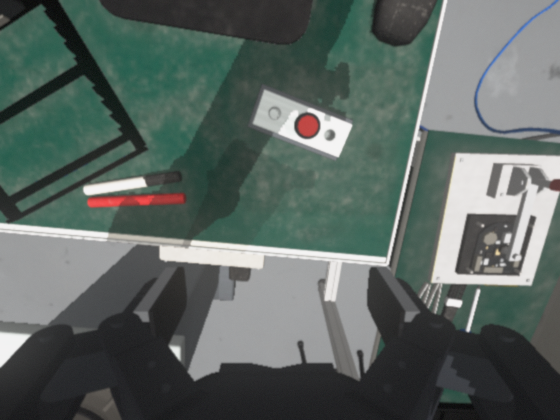

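```bash
python3 -c "
from h import *
pl([.5226,-.3105,.19],5.2)"
```

```text
from [ 0.4525 -0.2919  0.2832] yaw 5.5 shift [0.339 0.126 0.466] turn 0.004
```

Call:
{"api": "play_rows", "payload": {"commands": [[[-1, 0.17, 0.063, 0.2, 0], [-1, 0.34, 0.126, 0.4, 0], [-1, 0.34, 0.126, 0.466, 0], [-1, 0.34, 0.126, 0.466, 0], [-1, 0.34, 0.126, 0.466, 0], [-1, 0.34, 0.126, 0.466, 0]]]}}

```text
clock: 11.73
tcp_pos: [0.5215, -0.3117, 0.1906]
orientation: [3.138, 0.148, 0.002]
contact_force: [0.6, -0.8, 0.7]
grip_width: 0.0853
gripper_force: 0.0
```

```bash
cat > cap.py <<'E'
from h import *
def cap(z):
    o=get_obs();f=viewer.grab_frame("wrist")
    hsv=cv2.cvtColor(f["pixels"],cv2.COLOR_RGB2HSV)
    m=((hsv[...,0]<8)|(hsv[...,0]>172))&(hsv[...,1]>150)&(hsv[...,2]>60)
    n,l,s,c=cv2.connectedComponentsWithStats(m.astype(np.uint8))
    for i in range(1,n):
        if s[i,4]>60: print(s[i],c[i].round(1),atz(f,c[i],z,o))
    return o,f
E
python3 - <<'E'
from cap import *
o,f=cap(.154);save(f,"w6.png");print(o["tcp_pos"],o["contact_force"]);pl([.5226,-.3105,.123],5.2)
E
```

```text
[263 232  26  24 468] [275.1 243.1] [ 0.5215707  -0.31068591  0.154     ]
[  29  269  117   16 1229] [ 88.2 276.5] [ 0.48683504 -0.19227776  0.154     ]
[ 0.5215409  -0.31173743  0.19057348] [ 0.62080825 -0.75355673  0.67890923]
from [ 0.5216 -0.3122  0.1914] yaw 5.4 shift [ 0.005 -0.008  0.342] turn 0.002
```

Call:
{"api": "play_rows", "payload": {"commands": [[[-1, 0.002, -0.007, 0.1, 0], [-1, 0.002, -0.007, 0.2, 0], [-1, 0.002, -0.007, 0.3, 0], [-1, 0.002, -0.007, 0.342, 0], [-1, 0.002, -0.007, 0.342, 0], [-1, 0.002, -0.007, 0.342, 0]]]}}

```text
clock: 12.28
tcp_pos: [0.5215, -0.3111, 0.1227]
orientation: [3.137, 0.146, 0.002]
contact_force: [0.2, 0.3, 0.6]
grip_width: 0.0852
gripper_force: 0.0
```

Call:
{"api": "play_rows", "payload": {"commands": [[[1, 0, 0, 0, 0], [1, 0, 0, 0, 0], [1, 0, 0, 0, 0], [1, 0, 0, 0, 0], [1, 0, 0, 0, 0], [1, 0, 0, 0, 0], [1, 0, 0, 0, 0], [1, 0, 0, 0, 0], [1, 0, 0, 0, 0], [1, 0, 0, 0, 0]]], "grip_force": 70}}

```text
clock: 13.12
tcp_pos: [0.5214, -0.3117, 0.1216]
orientation: [3.137, 0.146, 0.001]
contact_force: [0.2, -4.0, 4.1]
grip_width: 0.0205
gripper_force: 68.5
```

Run:
```python
from cap import *
o,f=cap(.154);print(o["tcp_pos"],o["contact_force"],o["moment"])
```

```text
[ 256  289   41   36 1143] [275.8 306.4] [ 0.5221621  -0.31108949  0.154     ]
[   0  302  118   19 1572] [ 60.3 311.6] [ 0.5113922  -0.22237262  0.154     ]
[ 0.5213626  -0.31168564  0.12158088] [ 0.17382826 -3.9599595   4.12208252] [-1.02067999 -0.01821067  0.01595749]
```

Call:
{"api": "play_rows", "payload": {"commands": [[[1, 0, 0, -0.04, 0], [1, 0, 0, -0.1, 0], [1, 0, 0, -0.2, 0], [1, 0, 0, -0.3, 0], [1, 0, 0, -0.4, 0], [1, 0, 0, -0.52, 0], [1, 0, 0, -0.64, 0], [1, 0, 0, -0.76, 0], [1, 0, 0, -0.88, 0], [1, 0, 0, -0.95, 0], [1, 0, 0, -1, 0], [1, 0, 0, -1, 0]]]}}

```text
clock: 14.17
tcp_pos: [0.5216, -0.31, 0.3226]
orientation: [-3.138, -0.148, -0.003]
contact_force: [0.6, -0.2, -2.0]
grip_width: 0.0201
gripper_force: 68.9
```

Run:
```python
from cap import *
o=get_obs();print(o["tcp_pos"]);zc=.154+o["tcp_pos"][2]-.1216
o,f=cap(zc);print(o["tcp_pos"],o["contact_force"],o["moment"],o["grip_width"])
s=viewer.grab_frame("side");save(s,"s7.png")
d=viewer.trace(s,"rod");print([(x["score"],x["rect"]) for x in d[:1]])
q=proj(s,[o["tcp_pos"]-[0,0,.1136],o["tcp_pos"]+[0,0,.0324]]);print(q)
if d:
    ys,xs=np.nonzero(d[0]["pixels"]);l=cv2.fitLine(np.c_[xs,ys].astype(np.float32),2,0,.01,.01).ravel();print(l,np.degrees(np.arctan2(l[0],l[1])),np.degrees(np.arctan2(*(q[0]-q[1]))))
pl([.46,-.15,.37],5.2)
```

```text
[ 0.5216354  -0.30995799  0.32255858]
[ 95 230  85  12 633] [136.4 235.7] [ 0.54842351 -0.25331042  0.35495858]
[528 236  16   9 125] [535.4 239.6] [ 0.56136888 -0.40596358  0.35495858]
[ 256  289   41   36 1132] [276.  306.1] [ 0.52256116 -0.30948156  0.35495858]
[ 0.5216354  -0.30995799  0.32255858] [ 0.62883972 -0.18663428 -1.97872111] [-0.02846897  0.00549346 -0.0514757 ] 0.0200635795507899
[(0.65, [407.1, 96.9, 420.0, 139.6])]
[[405.19000382 139.48517635]
 [416.22251843  95.21975343]]
[ 2.8107271e-01 -9.5968646e-01  4.1137628e+02  1.1776804e+02] 163.67577 -13.995009808774624
from [ 0.5203 -0.3101  0.3194] yaw 5.4 shift [-0.226 -0.825 -0.251] turn 0.002
```

Call:
{"api": "play_rows", "payload": {"commands": [[[1, -0.05, -0.13, -0.1, 0], [1, -0.1, -0.28, -0.25, 0], [1, -0.15, -0.45, -0.25, 0], [1, -0.23, -0.6, -0.25, 0], [1, -0.23, -0.72, -0.25, 0], [1, -0.23, -0.83, -0.25, 0]]]}}

```text
clock: 14.82
tcp_pos: [0.4581, -0.148, 0.3699]
orientation: [-3.138, -0.147, 0.004]
contact_force: [0.4, 0.6, -1.7]
grip_width: 0.0203
gripper_force: 68.8
```

Call:
{"api": "play_rows", "payload": {"commands": [[[1, 0.01, -0.16, 0, 0], [1, 0.02, -0.33, 0, 0], [1, 0.05, -0.5, 0, 0], [1, 0.08, -0.67, 0, 0], [1, 0.1, -0.83, 0, 0], [1, 0.1, -1, 0, 0]]]}}

```text
clock: 15.32
tcp_pos: [0.4604, 0.0525, 0.3696]
orientation: [-3.138, -0.146, 0.004]
contact_force: [1.0, 0.4, -1.7]
grip_width: 0.0205
gripper_force: 68.8
```

Call:
{"api": "play_rows", "payload": {"commands": [[[1, 0.01, -0.16, 0, 0], [1, 0.02, -0.33, 0, 0], [1, 0.05, -0.5, 0, 0], [1, 0.08, -0.67, 0, 0], [1, 0.08, -0.83, 0, 0], [1, 0.08, -0.95, 0, 0], [1, 0.08, -1, 0, 0]]]}}

```text
clock: 15.9
tcp_pos: [0.4562, 0.2557, 0.3696]
orientation: [-3.136, -0.155, 0.005]
contact_force: [1.2, 0.2, -0.5]
grip_width: 0.02
gripper_force: 68.9
```

Run:
```python
from h import *
for i in range(4): print(get_obs()["tcp_pos"].round(4)); 
pl(mw(-.05,.028,.27),5.2)
```

```text
[0.4562 0.2557 0.3696]
[0.4562 0.2557 0.3696]
[0.4562 0.2557 0.3696]
[0.4562 0.2557 0.3696]
from [0.4562 0.2557 0.3696] yaw 5.7 shift [ 0.146 -0.595  0.499] turn 0.005
```

Call:
{"api": "play_rows", "payload": {"commands": [[[1, 0.05, -0.2, 0.1, 0.003], [1, 0.1, -0.4, 0.25, 0.003], [1, 0.142, -0.55, 0.4, 0.003], [1, 0.142, -0.59, 0.5, 0.003], [1, 0.142, -0.593, 0.5, 0.003], [1, 0.142, -0.593, 0.5, 0.003], [1, 0.142, -0.593, 0.5, 0.003]]]}}

```text
clock: 16.48
tcp_pos: [0.4759, 0.3715, 0.2708]
orientation: [3.137, 0.138, -0.001]
contact_force: [0.1, -0.1, -1.0]
grip_width: 0.0202
gripper_force: 68.9
```

Run:
```python
from cap import *
P=[]
for i in range(4):
    o=get_obs();P.append(o["tcp_pos"]);f=viewer.grab_frame("wrist")
P=np.array(P);print(P.round(4))
o,f=cap(P[-1][2]+.0324);print(o["tcp_pos"])
p=proj(f,[mw(-.05,.028,.1185),o["tcp_pos"]-[-.0008,-.0005,.1136]],o);print(p)
s=viewer.grab_frame("side")
a=cv2.cvtColor(f["pixels"],cv2.COLOR_RGB2BGR)
b=cv2.cvtColor(s["pixels"],cv2.COLOR_RGB2BGR)
print(proj(s,[mw(-.05,.028,.1185),o["tcp_pos"]-[-.0008,-.0005,.1136]]))
b=cv2.resize(b[160:280,110:230],(560,560),interpolation=cv2.INTER_CUBIC)
a=a[180:420,180:400];a=cv2.resize(a,(240,262));a=cv2.copyMakeBorder(a,0,560-262,0,0,cv2.BORDER_CONSTANT)
cv2.imwrite("pics/c8.png",np.hstack([b,a]))
```

```text
[[0.4759 0.3715 0.2708]
 [0.4764 0.3715 0.2718]
 [0.4766 0.3716 0.2723]
 [0.4766 0.3716 0.2725]]
[ 256  288   41   37 1146] [276.1 306.2] [0.47739145 0.37216063 0.30494432]
[0.47649916 0.37176921 0.27253062]
[[271.19321151 200.05501234]
 [276.31203753 207.8255005 ]]
[[168.84203084 242.76363988]
 [167.71363709 230.81033394]]
```

View pics/c8.png

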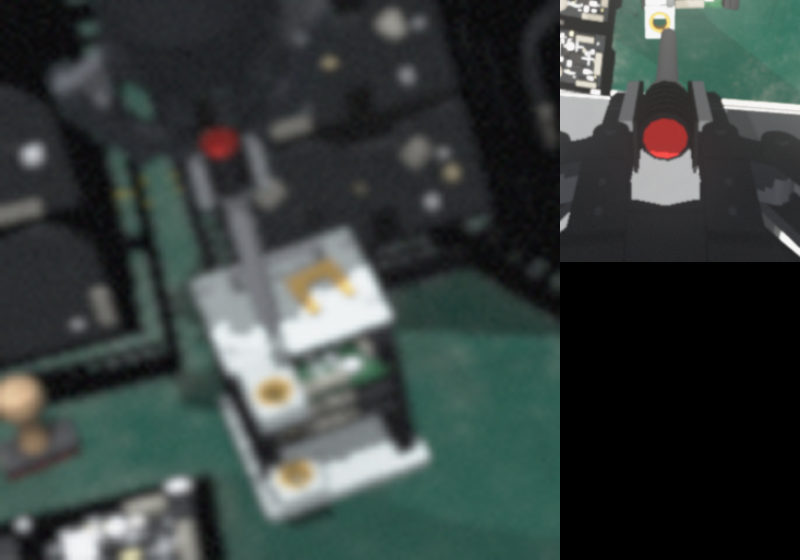

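Run:
```python
from h import *
pl([.4723,.3766,.252],5.2)
```

```text
from [0.4762 0.372  0.2722] yaw 5.0 shift [-0.017 -0.025  0.101] turn -0.002
```

Call:
{"api": "play_rows", "payload": {"commands": [[[1, -0.01, -0.012, 0.03, 0], [1, -0.017, -0.025, 0.06, 0], [1, -0.017, -0.025, 0.1, 0], [1, -0.017, -0.025, 0.1, 0], [1, -0.017, -0.025, 0.1, 0], [1, -0.017, -0.025, 0.1, 0]]]}}

```text
clock: 17.28
tcp_pos: [0.4717, 0.3772, 0.2509]
orientation: [3.138, 0.139, -0.0]
contact_force: [-0.1, -0.5, -2.1]
grip_width: 0.0205
gripper_force: 68.9
```

```bash
cat > br.py <<'E'
from h import *
def look():
    P=[]
    for i in range(4): f=viewer.grab_frame("wrist");o=get_obs();P.append(o["tcp_pos"])
    hsv=cv2.cvtColor(f["pixels"],cv2.COLOR_RGB2HSV)
    m=(hsv[...,0]>14)&(hsv[...,0]<30)&(hsv[...,1]>110)&(hsv[...,2]>90)
    p=proj(f,[mw(-.05,.028,.1185),np.array(P[-1])-[-.0008,-.0005,.1136]],o)
    u,v=p[0].astype(int);w=m[v-25:v+26,u-25:u+26];ys,xs=np.nonzero(w)
    print("tcp",P[-1].round(4),"F",o["contact_force"].round(1),"M",o["moment"].round(2),"pred bush/tip",p.round(1).tolist())
    if len(xs)>20:
        c=(u-25+xs.min(),v-25+ys.min(),u-25+xs.max(),v-25+ys.max());print("ring rect",c,len(xs))
        e,_=cv2.minEnclosingCircle(np.c_[xs,ys].astype(np.float32));e=np.array(e)+[u-25,v-25]
        print("circ",e,"world",atz(f,e,.1185,o).round(4))
    return o,f
E
python3 -c "
from br import *
look();pl([.4723,.3766,.245],5.2)"
```

```text
tcp [0.4719 0.3774 0.2514] F [-0.4 -0.9 -1.3] M [ 0.01  0.   -0.01] pred bush/tip [[277.2, 201.3], [276.3, 207.6]]
ring rect (np.int64(268), np.int64(192), np.int64(285), np.int64(208)) 53
circ [276.97619057 200.34920692] world [0.4741 0.3774 0.1185]
from [0.4719 0.3774 0.2514] yaw 5.1 shift [0.002 0.004 0.032] turn -0.001
```

Call:
{"api": "play_rows", "payload": {"commands": [[[1, 0.004, 0.003, 0.03, 0], [1, 0.004, 0.003, 0.06, 0], [1, 0.004, 0.003, 0.09, 0], [1, 0.004, 0.003, 0.11, 0], [1, 0.004, 0.003, 0.13, 0], [1, 0.004, 0.003, 0.15, 0], [1, 0.004, 0.003, 0.16, 0], [1, 0.004, 0.003, 0.16, 0]]]}}

```text
clock: 18.15
tcp_pos: [0.4724, 0.3773, 0.2187]
orientation: [-3.138, -0.14, 0.0]
contact_force: [-0.5, 2.5, -2.5]
grip_width: 0.0208
gripper_force: 68.8
```

```bash
python3 -c "
from br import *
look();pl([.4728,.3768,.200],5.2)"
```

```text
tcp [0.4725 0.3772 0.2192] F [-0.4  2.6 -3.4] M [ 0.88 -0.02  0.01] pred bush/tip [[277.1, 212.1], [276.4, 207.5]]
ring rect (np.int64(268), np.int64(202), np.int64(287), np.int64(219)) 63
circ [277.06521797 211.56086922] world [0.4737 0.3771 0.1185]
from [0.4725 0.3772 0.2192] yaw 5.1 shift [0.001 0.002 0.096] turn -0.001
```

Call:
{"api": "play_rows", "payload": {"commands": [[[1, 0, -0.004, 0.02, 0], [1, 0, -0.004, 0.04, 0], [1, 0, -0.004, 0.06, 0], [1, 0, -0.004, 0.08, 0], [1, 0, -0.004, 0.1, 0], [1, 0, -0.004, 0.12, 0], [1, 0, -0.004, 0.12, 0]]]}}

```text
clock: 18.93
tcp_pos: [0.4722, 0.3772, 0.194]
orientation: [3.138, 0.139, -0.002]
contact_force: [0.6, 0.8, -2.7]
grip_width: 0.0201
gripper_force: 69.0
```

```bash
python3 -c "
from br import *
look()"
```

```text
tcp [0.4725 0.3773 0.195 ] F [-0.8  1.7 -2. ] M [ 0.3   0.01 -0.01] pred bush/tip [[277.2, 221.6], [276.2, 207.5]]
ring rect (np.int64(266), np.int64(210), np.int64(288), np.int64(229)) 114
circ [277.        220.7142849] world [0.4738 0.3772 0.1185]
```

Good, contact is light. Nudge another 0.3 mm in +y and continue towards the lower bushing.

Call:
{"api": "play_rows", "payload": {"commands": [[[1, 0, -0.002, 0.02, 0], [1, 0, -0.002, 0.04, 0], [1, 0, -0.002, 0.06, 0], [1, 0, -0.002, 0.08, 0], [1, 0, -0.002, 0.1, 0], [1, 0, -0.002, 0.12, 0], [1, 0, -0.002, 0.14, 0], [1, 0, -0.002, 0.15, 0], [1, 0, -0.002, 0.15, 0]]]}}

```text
clock: 19.88
tcp_pos: [0.4723, 0.3776, 0.1644]
orientation: [3.138, 0.139, -0.001]
contact_force: [0.1, -0.7, -2.5]
grip_width: 0.0201
gripper_force: 69.0
```

```bash
python3 -c "
from br import *
look()"
```

```text
tcp [0.4726 0.3781 0.1654] F [-0.8 -0.2 -1.4] M [ 0.02 -0.05  0.03] pred bush/tip [[278.5, 236.5], [276.3, 207.6]]
ring rect (np.int64(265), np.int64(223), np.int64(291), np.int64(244)) 158
circ [278. 235.] world [0.4742 0.3775 0.1185]
```

Call:
{"api": "play_rows", "payload": {"commands": [[[1, 0, 0, 0.02, 0], [1, 0, 0, 0.04, 0], [1, 0, 0, 0.055, 0], [1, 0, 0, 0.07, 0], [1, 0, 0, 0.085, 0], [1, 0, 0, 0.1, 0], [1, 0, 0, 0.1, 0]]]}}

```text
clock: 20.67
tcp_pos: [0.4723, 0.3778, 0.1444]
orientation: [3.138, 0.139, -0.001]
contact_force: [-0.3, -0.0, -1.7]
grip_width: 0.0203
gripper_force: 69.0
```

```bash
python3 -c "
from br import *
look()"
```

```text
tcp [0.4725 0.3779 0.1452] F [-0.5  0.  -1.5] M [-0.02  0.03  0.08] pred bush/tip [[278.4, 248.8], [276.3, 207.5]]
ring rect (np.int64(263), np.int64(234), np.int64(293), np.int64(256)) 238
circ [278.12310028 247.80699158] world [0.4738 0.3773 0.1185]
```

Call:
{"api": "play_rows", "payload": {"commands": [[[1, 0, 0, 0.015, 0], [1, 0, 0, 0.03, 0], [1, 0, 0, 0.045, 0], [1, 0, 0, 0.06, 0], [1, 0, 0, 0.075, 0], [1, 0, 0, 0.075, 0], [1, 0, 0, 0.075, 0], [1, 0, 0, 0.075, 0]]]}}

```text
clock: 21.53
tcp_pos: [0.4725, 0.3779, 0.1301]
orientation: [3.138, 0.139, -0.0]
contact_force: [0.0, 0.2, -1.4]
grip_width: 0.0202
gripper_force: 69.0
```

Run:
```python
from br import *
o,f=look()
s=viewer.grab_frame("side")
a=cv2.cvtColor(f["pixels"],cv2.COLOR_RGB2BGR)[150:390,150:400]
b=cv2.cvtColor(s["pixels"],cv2.COLOR_RGB2BGR)[180:290,110:230]
print(proj(s,[mw(-.05,.028,.0165),mw(-.05,.028,.1285)]))
cv2.imwrite("pics/c9.png",np.hstack([cv2.resize(b,(480,440),interpolation=cv2.INTER_CUBIC),cv2.resize(a,(320,307)).copy() if 0 else cv2.copyMakeBorder(cv2.resize(a,(320,307)),0,133,0,0,cv2.BORDER_CONSTANT)]))
```

```text
tcp [0.4725 0.3779 0.1303] F [-0.5 -0.2 -1. ] M [-0.01 -0.02  0.03] pred bush/tip [[278.5, 259.9], [276.3, 207.6]]
ring rect (np.int64(262), np.int64(244), np.int64(296), np.int64(262)) 196
circ [279. 258.] world [0.4743 0.3769 0.1185]
[[175.07039809 266.4051679 ]
 [168.19021626 240.28949348]]
```

View pics/c9.png

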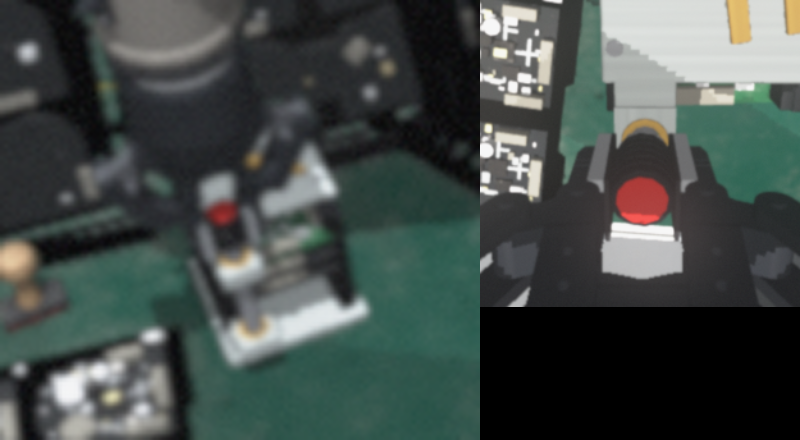

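The rod passes through both bushings: in the side view the shaft shows between the lugs, at about (250,300), and enters the lower bushing at (253,325). There is hardly any side load, and the collar is about 10 mm clear of the upper bushing. I'm handing in.

```bash
python3 -c "
from bench import r
print(r.hand_in())"
```

```text
the job is handed in; nothing more can be done
None
```

I handed the job in with the top board pushed fully home. The rod is down through both bushings, held upright and still by its grip, with its collar about 10 mm above the upper bushing and, by calculation, its tip about 13 mm below the lower one.

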